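Make up the soup set and the tea set on the balcony

TASK

Make up two serving sets from the stock on the table. On the bamboo board that has the salt cellar, lay the steel ladle in the long recess and stand the tall narrow jar in the small round recess; on the board that has the cup, lay the bamboo stirrer in the long recess, set the ceramic dish in the large round recess and stand the squat wide jar upright inside the dish. Set the jars and the dish down without letting them fall, and leave the salt cellar and the cup in their places.

Things in the scene. Friction and masses are not known exactly. Their poses are not given: they have to be found in the camera images.
- soup_board: Soup-set board, bamboo, fixed, 240 x 150 x 14 mm; has the salt cellar and a SMALL round recess. Origin: centre of underside; x along its length, z up; yaw within 0.2 rad of world. Recesses are 6 mm deep (floor at z 8 mm), centres (x, y) mm: long one for the ladle, 215 x 70, at (0, -32); round one for the tall jar, 54 across, at (-60, 39); square one, 54, for the cellar, at (60, 39).
- tea_board: Tea-set board, bamboo, fixed, 240 x 160 x 14 mm; has the cup and a LARGE round recess. Origin: centre of underside; x along its length, z up; yaw within 0.2 rad of world. Recesses are 6 mm deep (floor at z 8 mm), centres (x, y) mm: long one for the stirrer, 190 x 52, at (0, -48); round one for the dish, 88 across, at (-60, 28); square one, 54, for the cup, at (70, 30).
- ladle: Small steel ladle, about 120 g, 191 mm long, lying mouth up. Origin: at half its length on the plane it lies on; x points to the bowl, z up. Bowl 52 mm across, 24 high, centred at x = 70 mm. Handle bar 10 mm wide: level from the bowl to x = -30 (top 24, underside 18 mm up), then slopes down to its end at x = -95 resting on the table. Balances near x = 19. May lie either way round in its recess.
- stirrer: Bamboo stirrer, about 30 g, 168 mm long, lying flat: straight square stick 12 mm wide and 12 high, with a flat paddle 24 wide, 9 high and 46 long at its +x end. Origin: at half its length, on its underside; x towards the paddle, z up. Balances near x = 7 mm. May lie either way round in its recess.
- tall_jar: The tall narrow clear jar with a red twist cap: 34 mm diameter (cap too), 74 mm high, the cap being the top 16 mm; closed, about 70 g, standing. Origin: centre of its underside, z up.
- squat_jar: The squat wide clear jar with a red twist cap: 46 mm diameter (cap too), 50 mm high, the cap being the top 16 mm; closed, about 100 g, standing. Origin: centre of its underside, z up.
- dish: Small round straight-sided glazed ceramic dish, open on top: 69 mm outside diameter, 26 mm high, wall 4 mm (61 mm inside), floor 5 mm thick, about 110 g. Origin: centre of its underside, z up.
- cellar: Lidded salt cellar, white pot with a dark wooden lid and knob, 45 mm diameter, 41 mm high, already standing loose in the square recess of the soup board; it stays there. Origin: centre of its underside, z up.
- cup: Small white handleless cup, 47 mm across the rim, 46 mm high, already standing loose in the square recess of the tea board; it stays there. Origin: centre of its underside, z up.
Mind the look-alikes: they are no part of the job. There is more than one size of the dish; the job needs the smallest.

How it is judged:
At the end, for the whole second after the job is handed in: Ladle, stirrer, tall jar and dish each rest on the floor of their own recess (3 mm in height; jar and dish within 13 mm of its centre, long things within 17 mm along and 23 mm across), squat jar on the dish's floor within 12 mm; all upright, still; cellar and cup within 20 mm of their start (x of ladle in the frame of soup_board between -0.017 and 0.017 m and y of ladle in the frame of soup_board between -0.055 and -0.009 m and z of ladle in the frame of soup_board between 0.005 and 0.011 m and angle between each of ladle, stirrer's own z axis and vertical below 0.05 rad and angle between the x axis of ladle and the x axis of soup_board, either way round below 0.3 rad and x of tall_jar in the frame of soup_board between -0.073 and -0.047 m and y of tall_jar in the frame of soup_board between 0.026 and 0.052 m and z of tall_jar in the frame of soup_board between 0.005 and 0.011 m and angle between each of tall_jar, dish, squat_jar's own z axis and vertical below 0.06 rad and x of stirrer in the frame of tea_board between -0.016 and 0.016 m and y of stirrer in the frame of tea_board between -0.071 and -0.025 m and z of stirrer in the frame of tea_board between 0.005 and 0.011 m and angle between the x axis of stirrer and the x axis of tea_board, either way round below 0.25 rad and x of dish in the frame of tea_board between -0.073 and -0.047 m and y of dish in the frame of tea_board between 0.015 and 0.041 m and z of dish in the frame of tea_board between 0.005 and 0.011 m and horizontal distance between squat_jar and dish below 0.012 m and z of squat_jar in the frame of dish between 0.002 and 0.008 m and linear speed of each of ladle, tall_jar, stirrer, dish, squat_jar below 0.02 m/s and angular speed of each of ladle, tall_jar, stirrer, dish, squat_jar below 0.2 rad/s and distance of each of cellar, cup from where it was at the start of the episode below 0.02 m and angle between each of cellar, cup's own z axis and vertical below 0.2 rad); the robot touches nothing.
It fails at once if the salt cellar or the cup is shifted more than 20 mm from its start or tipped (distance of any of cellar, cup from where it was at the start of the episode above 0.02 m or angle between any of cellar, cup's own z axis and vertical above 0.3 rad).
It fails at once if a jar or the dish is let fall (drops free of the fingers faster than 0.7 m/s, that is from more than about 25 mm) ((linear speed of tall_jar above 0.7 m/s and contact force between the fingers and tall_jar below 0.05 N) or (linear speed of squat_jar above 0.7 m/s and contact force between the fingers and squat_jar below 0.05 N) or (linear speed of dish above 0.7 m/s and contact force between the fingers and dish below 0.05 N)).
It also fails if it takes over 122 s, if anything falls off the work surface, if the arm or the gripper's body presses on something with over 40 N, if the wrist force passes 120 N, or if a joint passes its speed limit or range.

ROBOT

A 7-joint arm with a two-finger parallel gripper is mounted at the origin on the work surface. World frame = base frame: x ahead of the robot, y to its left, z up, the work surface at z = 0. Lengths are in m, angles in rad, forces in N, time in s.
With the tool pointing down it reaches from about 0.425 to 1.025 m from the base axis. Payload 3.6 kg.
Tool frame: the origin (TCP) lies on the centre line of the jaws, within the pads' length; the fingertips stand 22 mm ahead of it and the grasp point (between the pads) lies 3 mm ahead of it (ctrl.tip_reach is the distance from the TCP to the fingertips, in m); z points along the fingers, y is the line along which they close (so a half turn about z gives the same grasp; the last joint's range is limited). The gripper opens to 85 mm and grips with 20 to 120 N. Pads are 22 mm wide; open, the fingers measure 114 mm over their backs; the gripper's body (76 mm by 85 mm) begins 54 mm behind the grasp point. The pads swing forward as they close: fully open they stand 13 mm farther back than shut.
Start: joints at [1.19, 0.591, 0.048, 1.609, -0.033, 0.943, -0.034], TCP at [0.206, -0.695, 0.253] pointing down, gripper open.
Joint ranges: [-2.69, 2.69], [-0.47, 2.24], [-1.27, 1.36], [0.19, 2.51], [-1.53, 4.68], [0.08, 2.07], [-3.09, 3.09]. Speed limits (rad/s): [2.57, 2.57, 3.14, 3.14, 3.14, 3.14, 3.14].

INTERFACE

Orientations are given as [roll, pitch, yaw] about the fixed x, y, z axes, in that order (R = Rz(yaw) Ry(pitch) Rx(roll)).
In Python, from station import ctrl gives the robot as it stands.
- The arm moves only by the shell command python3 -m pendant 'ROWS'. ROWS is JSON, a list of rows, each a list of 7 numbers: the turn, a rotation vector about the tool's x, y, z in degrees, then the shift along the tool's x, y, z in mm, then the closure, from -1 (fully open) to 1 (shut). A call has 1 to 8 rows; each row shifts and turns the commanded pose from where the row before left it, along the tool's axes as they then stand; what a row does not reach is not made up. A row lasts 1/12 s, in which the tool goes at most 41.7 mm and 7.16 degrees, less where a joint would pass 70% of its speed; a pose out of reach is approached as far as the arm can. A call is refused whole if a number of a shift passes 41.7 or a number of a turn 7.16, either way. A call with a gripper value outside its range is refused whole. The fingers move at their own pace and stop on an object; the grip force is fixed at half the most. Time passes only in rows, so rows that do not move let the fingers close. It gives the time, the measured TCP pose, the force, the opening and the grip force at its end, in the units of the state.
- ctrl.sense(): the state, without advancing time (a new reading comes with each control period).
- ctrl.camera(name): name is "side" or "top"; returns a dict with "image" (480x640x3 uint8, blue, green, red), "fx", "fy", "cx", "cy" (pixels), "R" (3x3) and "t" (3): a world point X has camera coordinates R X + t. Camera axes: x right, y down, z forward; pixel columns grow to the right and rows downward; lengths in m; the calibration is good to about 2 mm. A picture is of the moment at which its call begins. There is no depth.
- ctrl.job_done(): hands the job in; it is judged then, once.
The state is a dict: "time_s": time; "qpos": joint angles; "dq": joint speeds; "effort": joint torques, N m; "tcp_pos": TCP position; "eef_rot": TCP orientation; "ft_force": force on the tool from outside, world axes, zero at the start; "wrist_torque": the same for the moment, N m; "gripper_width": finger opening in m; "finger_force": force on a finger pad.
Only numpy, scipy, OpenCV 4.12 (cv2) and the standard library are available. Lean on these libraries where they do the work, as an engineer would, in place of code of your own. Each camera call takes 0.05 s, during which the arm holds its last target. There are 200 camera calls.

## Working session

There is one attempt and no reset: what is moved stays moved. The work goes in short steps, Python scripts to look and compute and a shell command to move; the robot and the scene stay as the last step left them, time stands still between calls to the robot, and variables do not carry over. Pictures are saved under pics/ and viewed, at most 14 in all, crops included, and the job is handed in when it is done.

```bash
ls; mkdir -p pics; python3 - <<'E'
from station import ctrl
import cv2
for n in("top","side"):
    c=ctrl.camera(n); cv2.imwrite(f"pics/{n}0.png",c["image"]); print(n,c["fx"],c["fy"],c["cx"],c["cy"],c["R"],c["t"])
s=ctrl.sense();print(s, ctrl.tip_reach)
E
```

```text
pics
top 545.4445672966095 545.4445672966095 320.32610143151896 238.20529796960014 [[ 0.01493551 -0.9996536   0.02167066]
 [-0.99398919 -0.01719471 -0.10811954]
 [ 0.10845471 -0.01992558 -0.99390168]] [-1.19887882e-05  5.19470724e-01  1.03704001e+00]
side 451.59756232154706 451.59756232154706 324.8431738791061 237.90984090322 [[ 0.90748327 -0.41968974 -0.01829295]
 [-0.30833796 -0.63587159 -0.7075274 ]
 [ 0.28531002  0.64770969 -0.70644911]] [-0.47322366  0.18939546  0.69854086]
{'time_s': 0.1, 'qpos': array([ 1.18951304,  0.59202779,  0.04830809,  1.60966537, -0.03330097,
        0.94270591, -0.03367338]), 'dq': array([-0.00084532, -0.00219818,  0.00171813, -0.00315347,  0.0008906 ,
        0.00088491,  0.00034961]), 'effort': array([ 4.65643840e-03, -5.49995935e+01,  1.55403916e+00, -1.98824465e+01,
        9.87731852e-03,  3.83707637e-03,  2.23037205e-05]), 'tcp_pos': array([ 0.20559108, -0.69452358,  0.25226573]), 'eef_rot': array([-3.13959430e+00,  1.13632639e-04,  2.87887376e-01]), 'ft_force': array([-0.88837977, -0.1199356 ,  0.20519824]), 'wrist_torque': array([-0.00274857,  0.03116557,  0.00522209]), 'finger_force': 0.0, 'gripper_width': 0.08540573367931545} 0.022
```

View pics/top0.png

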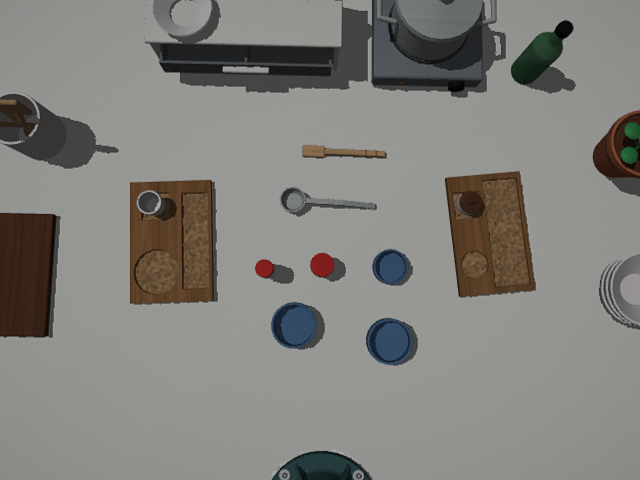

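View pics/side0.png

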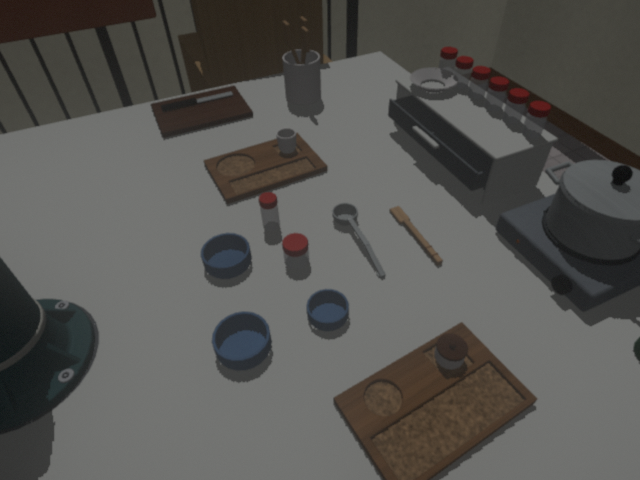

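The top view shows:
- **Tea board** (with the cup) around (172,242).
- **Soup board** (with the cellar) around (490,235).
- **Stock:** stirrer (345,152), ladle (330,200), red caps at (264,268) and (322,265).
- **Blue dishes** at (294,325), (390,341) and (390,267). The one at (390,267) looks smallest.

Next I'll enlarge and measure.

```bash
cat > h.py <<'E'
from station import ctrl
import cv2, numpy as np
def cam(n): return ctrl.camera(n)
def w(c,u,v,z):
    d=c["R"].T@np.array([(u-c["cx"])/c["fx"],(v-c["cy"])/c["fy"],1]); o=-c["R"].T@c["t"]
    return o+d*(z-o[2])/d[2]
def px(c,X):
    p=c["R"]@np.array(X)+c["t"]; return p[:2]/p[2]*[c["fx"],c["fy"]]+[c["cx"],c["cy"]]
def save(im,name,x0,x1,y0,y1,k):
    im=im[y0:y1,x0:x1]; im=cv2.resize(im,None,fx=k,fy=k,interpolation=cv2.INTER_CUBIC)
    cv2.imwrite("pics/"+name,cv2.convertScaleAbs(im,alpha=1.5))
E
python3 - <<'E'
from h import *
c=cam("top"); im=c["image"]; hsv=cv2.cvtColor(im,cv2.COLOR_BGR2HSV)
H,S,V=cv2.split(hsv)
def blobs(m,z,name):
    n,l,s,ce=cv2.connectedComponentsWithStats(m.astype(np.uint8))
    for i in range(1,n):
        if s[i,4]>120 and 100<s[i,0]<440 or (s[i,4]>120 and name=='wood'):
            p=np.argwhere(l==i)[:,::-1].astype(np.float32); (u,v),r=cv2.minEnclosingCircle(p)
            print(name,s[i],ce[i].round(1),(round(u,1),round(v,1),round(r,1)),w(c,u,v,z).round(4),"dia",(np.linalg.norm(w(c,u+r,v,z)-w(c,u-r,v,z))).round(4))
blobs(((H>100)&(H<125)&(S>90)),.026,"blue")
blobs((((H<6)|(H>174))&(S>150)&(V>90)),.06,"red")
save(im,"a.png",270,430,130,290,3.7)
a=im[165:315,115:225]; b=im[165:315,430:540]
save(np.hstack([a,b]),"b.png",0,220,0,150,3.6)
E
```

```text
blue [373 249  35  35 954] [390.1 266.3] (390.0, 266.4, 17.6) [ 0.4667 -0.1285  0.026 ] dia 0.069
blue [ 271  303   46   45 1617] [293.6 325. ] (293.7, 325.0, 22.9) [0.3509 0.0569 0.026 ] dia 0.088
blue [ 366  318   47   47 1675] [389.2 340.9] (388.9, 341.2, 23.6) [ 0.3228 -0.1264  0.026 ] dia 0.091
red [311 253  23  24 429] [321.9 264.6] (321.8, 264.5, 11.7) [0.4662 0.0055 0.06  ] dia 0.0443
red [255 260  18  17 240] [263.7 267.9] (263.7, 268.0, 8.8) [0.4579 0.1145 0.06  ] dia 0.033
```

View pics/a.png

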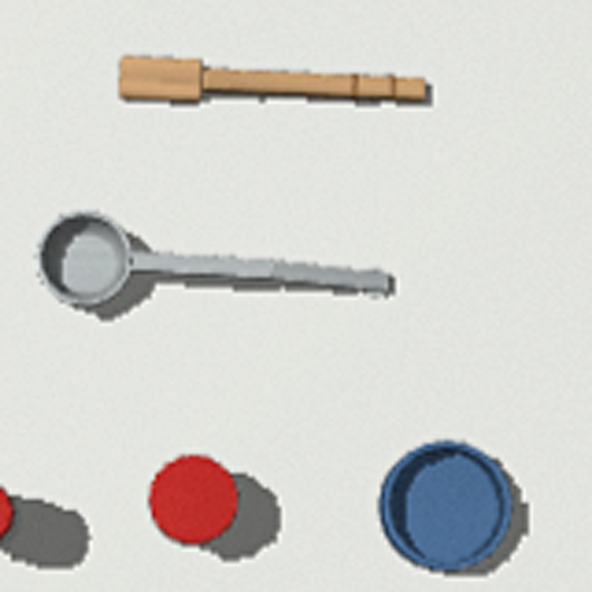

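View pics/b.png

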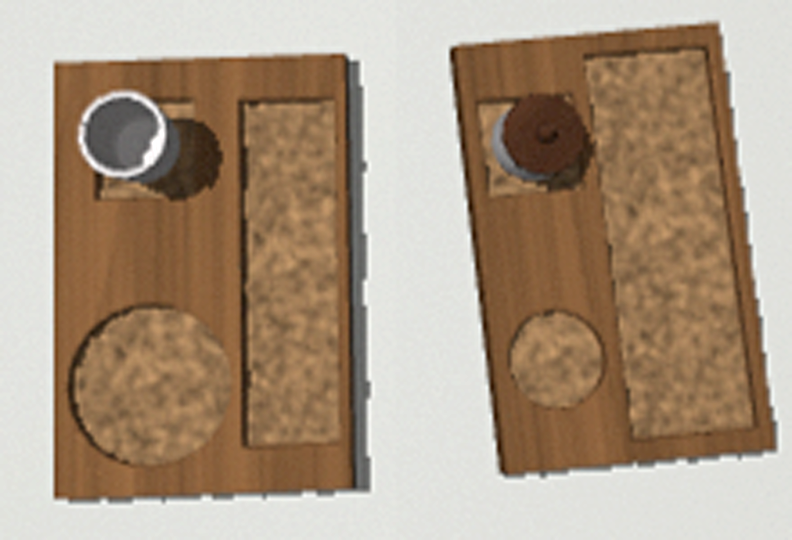

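The enlarged crops settle which dish it is. The dish at (390,266) measures 69 mm across and the other two are 88 and 91 mm, so this is the one. The tall jar's cap (264,268) is 33 mm across, and the squat jar's cap (322,264) is about 45 mm. In crop a, the ladle bowl is at (85,258) and its handle end at (393,285). The stirrer runs from (119,78) to (427,90). Crop b shows the board corners clearly.

```bash
cat >> h.py <<'E'
def go(x,y,z,yaw,pose=None):
    s=ctrl.sense(); p,e=(s["tcp_pos"],s["eef_rot"][2]) if pose is None else (np.array(pose[:3]),pose[3])
    d=(yaw-e+np.pi/2)%np.pi-np.pi/2  # half-turn symmetric
    Y=e+d; D=np.array([x,y,z])-p
    t=np.array([D[0]*np.cos(Y)+D[1]*np.sin(Y),D[0]*np.sin(Y)-D[1]*np.cos(Y),-D[2]])*1000
    print("now",p.round(4),round(e,4),"turn tool z deg",round(-np.degrees(d),1),"then shift mm",t.round(1),"endyaw",round(Y,4),"t",s["time_s"])
E
python3 - <<'E'
from h import *
from scipy.spatial.transform import Rotation
c=cam("top")
def board(pts,off,L,W):
    q=np.array([w(c,x/3.6+off,y/3.6+165,.014)[:2] for x,y in pts]) # TL TR BR BL = (+x,+y),(+x,-y),(-x,-y),(-x,+y)
    m=np.array([[L,W],[L,-W],[-L,-W],[-L,W]])/2
    Q=q-q.mean(0); a=np.arctan2((m[:,0]*Q[:,1]-m[:,1]*Q[:,0]).sum(),(m*Q).sum())
    R=np.array([[np.cos(a),-np.sin(a)],[np.sin(a),np.cos(a)]])
    print("board",q.mean(0).round(4),"yaw",a.round(4),"res mm",((q-q.mean(0)-m@R.T)*1000).round(1).tolist())
    return lambda x,y:(q.mean(0)+R@[x,y]).round(4)
t=board([(55,63),(345,55),(354,490),(55,498)],115,.24,.16)
print("stirrer",t(0,-.048),"dish",t(-.06,.028),"cup",t(.07,.03))
for u,v in((150,384),): print(" seen dish recess",w(c,u/3.6+115,v/3.6+165,.011))
s=board([(452,47),(718,23),(776,450),(503,474)],320,.24,.15)
print("ladle",s(0,-.032),"jar",s(-.06,.039),"cellar",s(.06,.039)); print(" seen jar recess",w(c,556.5/3.6+320,359/3.6+165,.011))
A=lambda u,v,z:w(c,u/3.7+270,v/3.7+130,z)
b,e=A(85,258,.024),A(393,285,.006); d=(b-e)[:2]; L=np.linalg.norm(d);d/=L
print("ladle bowl",b,"end",e,"L to bowl ctr (165)",L,"yaw",np.arctan2(d[1],d[0]),"origin",b[:2]-.07*d,"grasp x=19",b[:2]-.051*d)
a,e=A(119,78,.009),A(427,90,.012); d=(a-e)[:2];L=np.linalg.norm(d);d/=L
print("stirrer",L,"yaw",np.arctan2(d[1],d[0]),"mid",(a+e)[:2]/2,"x=7",(a+e)[:2]/2+.007*d)
print("squat",w(c,321.8,264.5,.05),"tall",w(c,263.7,268,.074))
go(.4667,-.1285,.15,0)
E
```

```text
board [0.5102 0.3011] yaw 0.0515 res mm [[-0.2, 0.0], [-0.8, 0.7], [-0.3, -0.6], [1.3, -0.1]]
stirrer [0.5127 0.2532] dish [0.4488 0.326 ] cup [0.5786 0.3347]
 seen dish recess [0.449811   0.32761806 0.011     ]
board [ 0.5366 -0.3304] yaw 0.1078 res mm [[-0.7, 0.6], [-0.1, -0.6], [0.0, -0.9], [0.8, 0.8]]
ladle [ 0.54   -0.3622] jar [ 0.4727 -0.298 ] cellar [ 0.592  -0.2851]
 seen jar recess [ 0.47360158 -0.29920967  0.011     ]
ladle bowl [0.59529899 0.06340513 0.024     ] end [ 0.58682305 -0.10353753  0.006     ] L to bowl ctr (165) 0.16715768060105127 yaw 1.5200683114648335 origin [ 0.59174955 -0.00650483] grasp x=19 [0.59271297 0.01247073]
stirrer 0.16840681313138517 yaw 1.5469173029443546 mid [ 0.69602881 -0.03682796] x=7 [ 0.69619595 -0.02982995]
squat [0.46674712 0.00523996 0.05      ] tall [0.4570527  0.11339501 0.074     ]
now [ 0.2056 -0.6947  0.2526] 0.2879 turn tool z deg 16.5 then shift mm [ 261.1 -566.2  102.6] endyaw 0.0 t 0.2
```

```bash
python3 -m pendant '[[0,0,5.5,0,0,0,-1],[0,0,5.5,0,0,0,-1],[0,0,5.5,0,0,0,-1],[0,0,0,16.3,-35.4,0,-1],[0,0,0,16.3,-35.4,0,-1],[0,0,0,16.3,-35.4,0,-1],[0,0,0,16.3,-35.4,0,-1],[0,0,0,16.3,-35.4,0,-1]]'
python3 -m pendant '[[0,0,0,16.3,-35.4,0,-1],[0,0,0,16.3,-35.4,0,-1],[0,0,0,16.3,-35.4,0,-1],[0,0,0,16.3,-35.4,0,-1],[0,0,0,16.3,-35.4,0,-1],[0,0,0,16.3,-35.4,0,-1],[0,0,0,16.3,-35.4,0,-1],[0,0,0,16.3,-35.4,0,-1]]'
python3 -m pendant '[[0,0,0,16.3,-35.4,0,-1],[0,0,0,16.3,-35.4,0,-1],[0,0,0,16.3,-35.4,0,-1],[0,0,0,0,0,35,-1],[0,0,0,0,0,35,-1],[0,0,0,0,0,35,-1],[0,0,0,0,0,0,-1],[0,0,0,0,0,0,-1]]'
python3 -c "
from h import *
go(.4667,-.1285,.03,0)"
```

```text
time_s: 0.87
tcp_pos: [0.2878, -0.5164, 0.2531]
eef_rot: [-3.141, 0.0, -0.0]
ft_force: [-0.8, -0.0, 0.2]
gripper_width: 0.0853
finger_force: 0.0
time_s: 1.53
tcp_pos: [0.4182, -0.2332, 0.2535]
eef_rot: [3.141, -0.0, -0.0]
ft_force: [0.5, -0.8, 0.7]
gripper_width: 0.0853
finger_force: 0.0
time_s: 2.2
tcp_pos: [0.4654, -0.1286, 0.1472]
eef_rot: [-3.141, 0.005, -0.0]
ft_force: [0.3, 0.1, 1.3]
gripper_width: 0.0855
finger_force: 0.0
now [ 0.4654 -0.1286  0.1472] -0.0001 turn tool z deg -0.0 then shift mm [ 1.300e+00 -1.000e-01  1.172e+02] endyaw 0.0 t 2.2
```

```bash
python3 -m pendant '[[0,0,0,1.3,0,30,-1],[0,0,0,0,0,30,-1],[0,0,0,0,0,27,-1],[0,0,0,0,0,15,-1],[0,0,0,0,0,15,-1],[0,0,0,0,0,0,-1],[0,0,0,0,0,0,-1]]'
python3 -c "
from h import *
c=cam('side');p=ctrl.sense()['tcp_pos'];u,v=px(c,p).astype(int);print(p,u,v)
save(c['image'],'c.png',u-75,u+75,v-75,v+75,4)"
```

```text
time_s: 2.78
tcp_pos: [0.4694, -0.1294, 0.0327]
eef_rot: [3.141, -0.002, -0.001]
ft_force: [0.4, -0.0, 0.6]
gripper_width: 0.0856
finger_force: 0.0
[ 0.46949312 -0.12943467  0.03304802] 328 302
```

View pics/c.png

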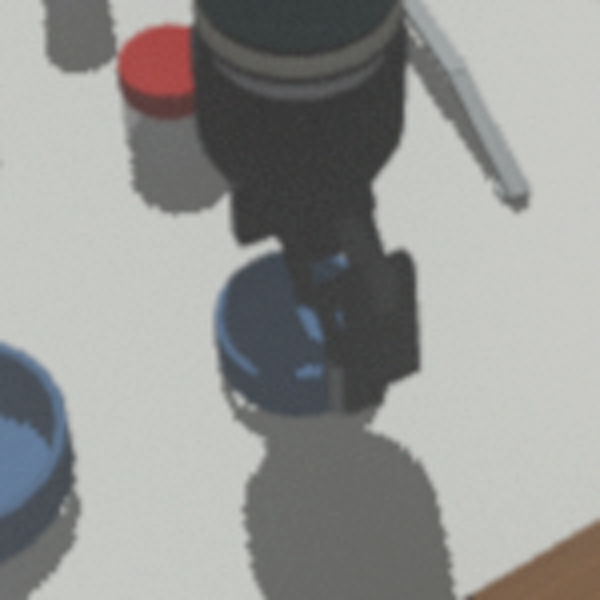

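The side crop shows the fingers astride the small dish, with the near fingertip's lower corners at crop (345,410) and (418,370). I'll work out its height from those.

```bash
python3 -c "
from h import *
c=cam('side')
for z in (.006,.012,.018,.024): print(z,[((px(c,(.4695+dx,-.129-dy,z))-[253,227])*4).astype(int).tolist() for dx,dy in((-.011,.043),(-.011,.057),(.011,.057))])
"
```

```text
0.006 [[325, 431], [340, 459], [390, 438]]
0.012 [[325, 422], [340, 450], [391, 429]]
0.018 [[325, 414], [340, 442], [391, 421]]
0.024 [[325, 405], [340, 433], [392, 412]]
```

```bash
python3 -m pendant '[[0,0,0,-2,0,6,-1],[0,0,0,0,0,0,1],[0,0,0,0,0,0,1],[0,0,0,0,0,0,1],[0,0,0,0,0,0,1],[0,0,0,0,0,0,1],[0,0,0,0,0,0,1]]'
python3 -m pendant '[[0,0,0,0,0,-5,1],[0,0,0,0,0,-10,1],[0,0,0,0,0,-20,1],[0,0,0,0,0,-30,1],[0,0,0,0,0,-30,1],[0,0,0,0,0,0,1],[0,0,0,0,0,0,1]]'
python3 -c "
from h import *
go(.4492,.3268,.13,0)
c=cam('side');p=ctrl.sense()['tcp_pos'];u,v=px(c,p).astype(int)
save(c['image'],'d.png',u-60,u+60,v-60,v+60,4)"
```

```text
time_s: 3.47
tcp_pos: [0.4659, -0.1289, 0.0266]
eef_rot: [3.141, -0.001, -0.001]
ft_force: [-1.2, 0.2, 11.3]
gripper_width: 0.0672
finger_force: 63.7
time_s: 4.05
tcp_pos: [0.467, -0.1291, 0.1223]
eef_rot: [3.141, -0.004, -0.0]
ft_force: [-0.8, -0.3, -1.1]
gripper_width: 0.0675
finger_force: 67.5
now [ 0.467  -0.1291  0.1223] -0.0003 turn tool z deg -0.0 then shift mm [ -17.8 -455.9   -7.7] endyaw 0.0 t 4.05
```

View pics/d.png

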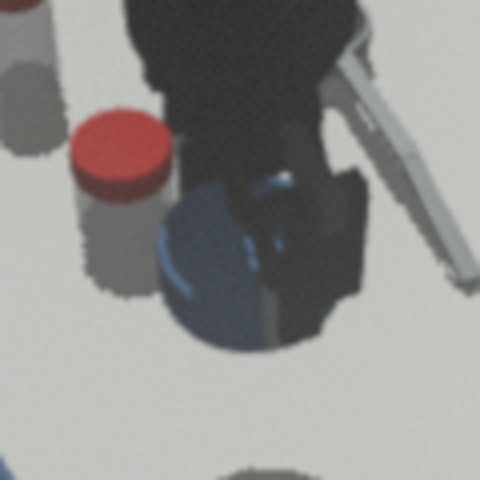

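```bash
python3 -m pendant '[[0,0,0,0,0,-25,1],[0,0,0,-1.5,-38,0,1],[0,0,0,-1.5,-38,0,1],[0,0,0,-1.5,-38,0,1],[0,0,0,-1.5,-38,0,1],[0,0,0,-1.5,-38,0,1],[0,0,0,-1.5,-38,0,1],[0,0,0,-1.5,-38,0,1]]'
python3 -m pendant '[[0,0,0,-1.5,-38,0,1],[0,0,0,-1.5,-38,0,1],[0,0,0,-1.5,-38,0,1],[0,0,0,-1.5,-38,0,1],[0,0,0,-1.5,-38,0,1],[0,0,0,0,0,0,1],[0,0,0,0,0,30,1],[0,0,0,0,0,30,1]]'
python3 -m pendant '[[0,0,0,0,0,25,1],[0,0,0,0,0,0,1],[0,0,0,0,0,0,1]]'
python3 -c "
from h import *
go(.4492,.3268,.037,0)
c=cam('top');p=ctrl.sense()['tcp_pos'];u,v=px(c,p).astype(int)
a=c['image'][240:310,120:200]; 
c=cam('side');u,v=px(c,p).astype(int)
b=c['image'][v-35:v+35,u-40:u+40]
save(np.hstack([a,b]),'e.png',0,160,0,70,5)"
```

```text
time_s: 4.77
tcp_pos: [0.454, 0.1386, 0.144]
eef_rot: [3.14, 0.003, -0.0]
ft_force: [1.4, -0.0, -1.2]
gripper_width: 0.0674
finger_force: 68.0
time_s: 5.43
tcp_pos: [0.4482, 0.3289, 0.0846]
eef_rot: [-3.14, -0.002, 0.002]
ft_force: [0.4, -0.4, -1.6]
gripper_width: 0.0674
finger_force: 68.1
time_s: 5.68
tcp_pos: [0.4465, 0.3257, 0.0583]
eef_rot: [3.138, 0.004, -0.0]
ft_force: [0.3, 0.4, -0.3]
gripper_width: 0.0672
finger_force: 68.1
now [0.4465 0.3257 0.0583] -0.0001 turn tool z deg -0.0 then shift mm [ 2.7 -1.1 21.3] endyaw 0.0 t 5.6833
```

View pics/e.png

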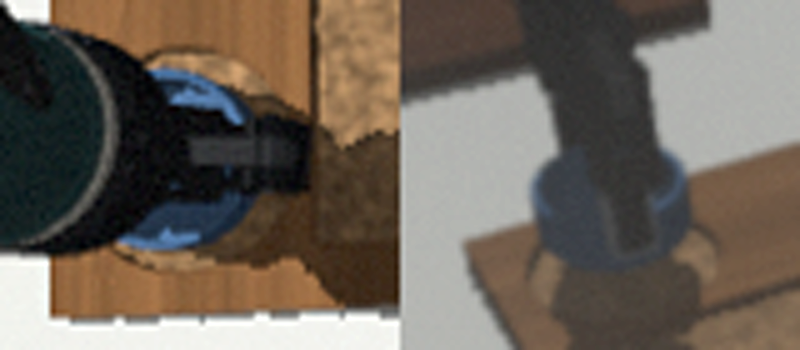

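The dish is level and centred over the large recess. The fingertips sit a few mm above its underside.

```bash
python3 -m pendant '[[0,0,0,2.5,-1,8,1],[0,0,0,0,0,8,1],[0,0,0,0,0,2,1],[0,0,0,0,0,0,1],[0,0,0,0,0,0,1]]'
python3 -m pendant '[[0,0,0,0,0,1,1],[0,0,0,0,0,0,1]]'
python3 -m pendant '[[0,0,0,0,0,1,1],[0,0,0,0,0,0,1]]'; python3 -m pendant '[[0,0,0,0,0,1,1],[0,0,0,0,0,0,1]]'
```

```text
time_s: 6.2
tcp_pos: [0.4505, 0.3281, 0.0423]
eef_rot: [3.142, 0.0, -0.0]
ft_force: [-0.3, 0.5, -1.7]
gripper_width: 0.0674
finger_force: 68.2
time_s: 6.37
tcp_pos: [0.4506, 0.3282, 0.0414]
eef_rot: [-3.141, -0.0, -0.0]
ft_force: [-0.3, -0.1, -0.5]
gripper_width: 0.0672
finger_force: 68.2
time_s: 6.53
tcp_pos: [0.4505, 0.3282, 0.0403]
eef_rot: [-3.142, -0.0, -0.0]
ft_force: [-0.2, -0.7, -1.2]
gripper_width: 0.0674
finger_force: 68.2
time_s: 6.7
tcp_pos: [0.4505, 0.3282, 0.0392]
eef_rot: [3.142, 0.0, -0.0]
ft_force: [0.8, -0.1, -0.9]
gripper_width: 0.0671
finger_force: 68.2
```

```bash
python3 -m pendant '[[0,0,0,-1,0,1.5,1],[0,0,0,0,0,0,1]]'
python3 -m pendant '[[0,0,0,0,0,1,1],[0,0,0,0,0,0,1]]'; python3 -m pendant '[[0,0,0,0,0,1,1],[0,0,0,0,0,0,1]]'
```

```text
time_s: 6.87
tcp_pos: [0.4492, 0.3281, 0.0375]
eef_rot: [3.141, 0.001, -0.0]
ft_force: [0.3, 0.1, -0.8]
gripper_width: 0.0675
finger_force: 68.2
time_s: 7.03
tcp_pos: [0.4494, 0.3281, 0.0366]
eef_rot: [3.141, 0.0, -0.0]
ft_force: [0.3, -0.6, -1.2]
gripper_width: 0.0674
finger_force: 68.2
time_s: 7.2
tcp_pos: [0.4495, 0.3281, 0.0357]
eef_rot: [3.141, 0.0, -0.0]
ft_force: [-0.6, -0.1, -0.9]
gripper_width: 0.067
finger_force: 68.2
```

```bash
python3 -m pendant '[[0,0,0,0,0,0.8,1],[0,0,0,0,0,0,1],[0,0,0,0,0,0,-1],[0,0,0,0,0,0,-1],[0,0,0,0,0,0,-1],[0,0,0,0,0,0,-1],[0,0,0,0,0,-10,-1],[0,0,0,0,0,-40,-1]]'
python3 -m pendant '[[0,0,0,0,0,-40,-1],[0,0,0,0,0,-25,-1],[0,0,0,2.2,40,0,-1],[0,0,0,2.2,40,0,-1],[0,0,0,2.2,40,0,-1],[0,0,0,2.2,40,0,-1],[0,0,0,2.2,40,0,-1],[0,0,0,2.2,40,0,-1]]'
python3 -m pendant '[[0,0,0,2.2,40,0,-1],[0,0,0,2.2,40,0,-1],[0,0,0,0,0,0,-1],[0,0,0,0,0,0,-1]]'
python3 -c "
from h import *
go(.4667,.0052,.05,0)
c=cam('top');save(c['image'],'f.png',120,220,230,310,6)
im=c['image'];H,S,V=cv2.split(cv2.cvtColor(im,cv2.COLOR_BGR2HSV))
m=(H>100)&(H<125)&(S>90);m[:,:120]=0;m[:,220:]=0
p=np.argwhere(m)[:,::-1].astype(np.float32);(u,v),r=cv2.minEnclosingCircle(p);print(u,v,r,w(c,u,v,.034))"
```

```text
time_s: 7.87
tcp_pos: [0.4466, 0.3261, 0.0814]
eef_rot: [3.135, 0.008, 0.0]
ft_force: [0.5, 0.3, -0.1]
gripper_width: 0.085
finger_force: 0.0
time_s: 8.53
tcp_pos: [0.4626, 0.0864, 0.1509]
eef_rot: [-3.141, -0.001, 0.0]
ft_force: [1.6, 0.4, 0.5]
gripper_width: 0.0855
finger_force: 0.0
time_s: 8.87
tcp_pos: [0.467, 0.0047, 0.1507]
eef_rot: [3.141, -0.001, -0.008]
ft_force: [-0.3, 1.7, 0.2]
gripper_width: 0.0854
finger_force: 0.0
now [0.467  0.0047 0.1507] -0.0077 turn tool z deg -0.4 then shift mm [ -0.3  -0.5 100.7] endyaw 0.0 t 8.8667
155.1273193359375 270.52191162109375 18.706371307373047 [0.45097381 0.32428261 0.034     ]
```

View pics/f.png

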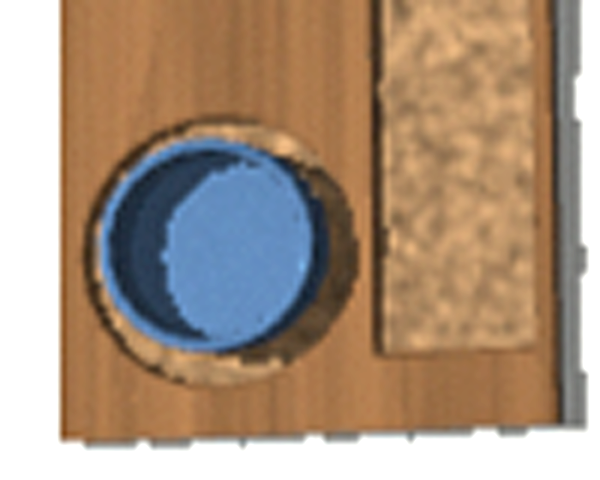

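The dish sits flat in the recess, with its rim centre at about (154.7,270.8), or (0.4507, 0.325). That is within 3 mm of the recess centre. Next is the squat jar.

```bash
python3 -m pendant '[[0,0,0,0,-0.5,35,-1],[0,0,0,0,0,35,-1],[0,0,0,0,0,22,-1],[0,0,0,0,0,9,-1],[0,0,0,0,0,0,-1],[0,0,0,0,0,0,1],[0,0,0,0,0,0,1],[0,0,0,0,0,0,1]]'
python3 -m pendant '[[0,0,0,0,0,0,1],[0,0,0,0,0,0,1],[0,0,0,0,0,0,1],[0,0,0,0,0,0,1]]'
python3 -m pendant '[[0,0,0,0,0,-5,1],[0,0,0,0,0,-15,1],[0,0,0,0,0,-35,1],[0,0,0,0,0,-35,1],[0,0,0,0,0,-30,1],[0,0,0,0,0,0,1],[0,0,0,0,0,0,1]]'
python3 -c "
from h import *
go(.4507,.325,.17,0)
c=cam('side');p=ctrl.sense()['tcp_pos'];u,v=px(c,p).astype(int)
save(c['image'],'g.png',u-50,u+50,v-40,v+60,5)"
```

```text
time_s: 9.58
tcp_pos: [0.468, 0.0091, 0.0503]
eef_rot: [-3.141, -0.003, 0.0]
ft_force: [0.5, -2.3, 2.2]
gripper_width: 0.0512
finger_force: 1.5
time_s: 9.92
tcp_pos: [0.468, 0.0088, 0.0507]
eef_rot: [-3.141, -0.003, -0.0]
ft_force: [-1.0, 0.7, 7.4]
gripper_width: 0.0443
finger_force: 60.0
time_s: 10.5
tcp_pos: [0.4682, 0.0087, 0.1713]
eef_rot: [-3.141, -0.005, -0.0]
ft_force: [-0.9, -0.0, -1.1]
gripper_width: 0.0443
finger_force: 61.5
now [0.4682 0.0087 0.1713] -0.0004 turn tool z deg -0.0 then shift mm [ -17.5 -316.3    1.3] endyaw 0.0 t 10.5
```

View pics/g.png

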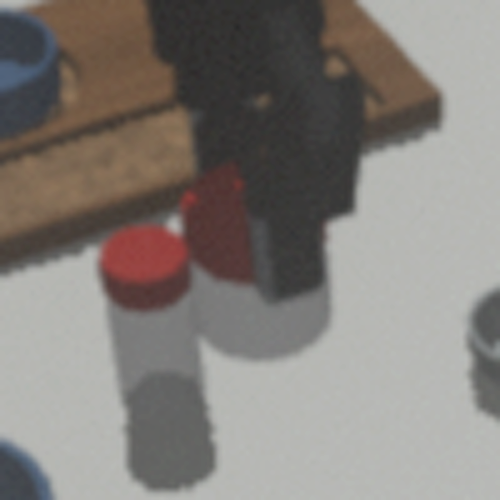

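The squat jar hangs upright. The pads grip its cap and upper body, leaving about 20 mm of jar clear below the tips, so they will clear the dish rim.

```bash
python3 -m pendant '[[0,0,0,-2,-39.5,0,1],[0,0,0,-2,-39.5,0,1],[0,0,0,-2,-39.5,0,1],[0,0,0,-2,-39.5,0,1],[0,0,0,-2,-39.5,0,1],[0,0,0,-2,-39.5,0,1],[0,0,0,-2,-39.5,0,1],[0,0,0,-2,-39.5,0,1]]'
python3 -m pendant '[[0,0,0,0,0,0,1],[0,0,0,0,0,30,1],[0,0,0,0,0,25,1],[0,0,0,0,0,10,1],[0,0,0,0,0,0,1],[0,0,0,0,0,0,1]]'
python3 -c "
from h import *
go(.452,.325,.0637,0)"
```

```text
time_s: 11.22
tcp_pos: [0.4495, 0.3257, 0.1671]
eef_rot: [3.139, 0.003, 0.0]
ft_force: [0.6, -0.2, -1.1]
gripper_width: 0.0439
finger_force: 61.6
time_s: 11.72
tcp_pos: [0.4506, 0.3237, 0.103]
eef_rot: [3.14, 0.002, -0.001]
ft_force: [0.8, -0.2, 0.8]
gripper_width: 0.0441
finger_force: 61.7
now [0.4506 0.3237 0.103 ] -0.0008 turn tool z deg -0.0 then shift mm [ 1.4 -1.3 39.3] endyaw 0.0 t 11.7167
```

```bash
python3 -m pendant '[[0,0,0,1.4,-1.3,15,1],[0,0,0,0,0,12,1],[0,0,0,0,0,6,1],[0,0,0,0,0,3,1],[0,0,0,0,0,0,1],[0,0,0,0,0,0,1]]'
python3 -m pendant '[[0,0,0,0,0,1.5,1],[0,0,0,0,0,0,1],[0,0,0,0,0,0,1]]'
python3 -m pendant '[[0,0,0,0,0,1,1],[0,0,0,0,0,0,1],[0,0,0,0,0,0,1]]'
```

```text
time_s: 12.22
tcp_pos: [0.4527, 0.326, 0.0683]
eef_rot: [-3.141, -0.0, -0.0]
ft_force: [-0.1, -0.4, -1.6]
gripper_width: 0.0443
finger_force: 61.7
time_s: 12.47
tcp_pos: [0.4527, 0.3261, 0.0668]
eef_rot: [-3.141, -0.0, -0.0]
ft_force: [-0.7, 0.2, -1.8]
gripper_width: 0.0439
finger_force: 61.7
time_s: 12.72
tcp_pos: [0.4525, 0.326, 0.0655]
eef_rot: [-3.142, 0.0, -0.0]
ft_force: [0.1, 0.7, -1.4]
gripper_width: 0.0442
finger_force: 61.7
```

```bash
python3 -m pendant '[[0,0,0,0,0,1,1],[0,0,0,0,0,0,1],[0,0,0,0,0,0,1]]'
python3 -m pendant '[[0,0,0,0,0,1,1],[0,0,0,0,0,0,1],[0,0,0,0,0,0,1]]'
```

```text
time_s: 12.97
tcp_pos: [0.4525, 0.3259, 0.0644]
eef_rot: [3.141, 0.0, -0.0]
ft_force: [-0.1, 1.0, -1.1]
gripper_width: 0.0439
finger_force: 61.7
time_s: 13.22
tcp_pos: [0.4525, 0.326, 0.0637]
eef_rot: [-3.142, 0.0, -0.0]
ft_force: [-1.4, -0.2, 2.1]
gripper_width: 0.0441
finger_force: 62.2
```

Contact with the dish floor came at the expected height. I'll release and move to the tall jar.

```bash
python3 -m pendant '[[0,0,0,0,0,0,-1],[0,0,0,0,0,0,-1],[0,0,0,0,0,0,-1],[0,0,0,0,0,0,-1],[0,0,0,0,0,-10,-1],[0,0,0,0,0,-40,-1],[0,0,0,0,0,-40,-1],[0,0,0,0,0,0,-1]]'
python3 -m pendant '[[0,0,0,0.8,35,0,-1],[0,0,0,0.8,35,0,-1],[0,0,0,0.8,35,0,-1],[0,0,0,0.8,35,0,-1],[0,0,0,0.8,35,0,-1],[0,0,0,0.8,35,0,-1],[0,0,0,0,0,0,-1],[0,0,0,0,0,0,-1]]'
python3 -c "
from h import *
go(.4571,.1134,.058,0)
c=cam('top');a=c['image'][220:310,110:230]
s=cam('side');b=s['image'][125:215,190:310];save(np.hstack([a,b]),'i.png',0,240,0,90,3.3)"
```

```text
time_s: 13.88
tcp_pos: [0.4563, 0.3285, 0.1604]
eef_rot: [-3.134, -0.01, -0.001]
ft_force: [1.5, 1.1, -0.2]
gripper_width: 0.0854
finger_force: 0.0
time_s: 14.55
tcp_pos: [0.4574, 0.1132, 0.1541]
eef_rot: [3.141, -0.0, -0.006]
ft_force: [-0.4, 0.1, -0.3]
gripper_width: 0.0855
finger_force: 0.0
now [0.4574 0.1132 0.1541] -0.0059 turn tool z deg -0.3 then shift mm [-0.3 -0.2 96.1] endyaw 0.0 t 14.55
```

View pics/i.png

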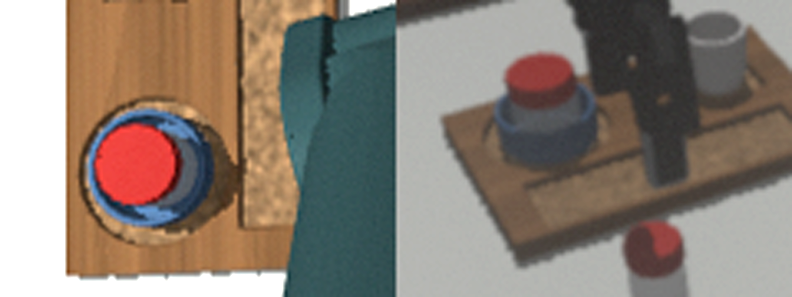

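The squat jar stands in the dish, with its cap at about (151,270), and the cup hasn't moved. Now I'll grasp the tall jar.

```bash
python3 -m pendant '[[0,0,0,0,0,35,-1],[0,0,0,0,0,35,-1],[0,0,0,0,0,18,-1],[0,0,0,0,0,7,-1],[0,0,0,0,0,0,-1],[0,0,0,0,0,0,1],[0,0,0,0,0,0,1],[0,0,0,0,0,0,1]]'
python3 -m pendant '[[0,0,0,0,0,0,1],[0,0,0,0,0,0,1],[0,0,0,0,0,0,1],[0,0,0,0,0,0,1],[0,0,0,0,0,0,1]]'
python3 -m pendant '[[0,0,0,0,0,-5,1],[0,0,0,0,0,-15,1],[0,0,0,0,0,-35,1],[0,0,0,0,0,-35,1],[0,0,0,0,0,-30,1],[0,0,0,0,0,0,1],[0,0,0,0,0,0,1]]'
python3 -c "
from h import *
go(.473,-.2985,.17,0)"
```

```text
time_s: 15.32
tcp_pos: [0.4582, 0.1166, 0.0597]
eef_rot: [-3.141, -0.002, 0.0]
ft_force: [0.4, 0.8, 0.4]
gripper_width: 0.0514
finger_force: 0.0
time_s: 15.73
tcp_pos: [0.458, 0.116, 0.0596]
eef_rot: [-3.141, -0.002, -0.001]
ft_force: [-0.8, -0.6, 6.6]
gripper_width: 0.0327
finger_force: 58.8
time_s: 16.32
tcp_pos: [0.4583, 0.1163, 0.1805]
eef_rot: [-3.14, -0.005, -0.0]
ft_force: [0.1, 0.2, -0.7]
gripper_width: 0.033
finger_force: 59.7
now [0.4583 0.1163 0.1805] -0.0003 turn tool z deg -0.0 then shift mm [ 14.7 414.8  10.5] endyaw 0.0 t 16.3167
```

```bash
python3 -m pendant '[[0,0,0,1.4,37.7,0,1],[0,0,0,1.4,37.7,0,1],[0,0,0,1.4,37.7,0,1],[0,0,0,1.4,37.7,0,1],[0,0,0,1.4,37.7,0,1],[0,0,0,1.4,37.7,0,1],[0,0,0,1.4,37.7,0,1],[0,0,0,1.4,37.7,0,1]]'
python3 -m pendant '[[0,0,0,1.4,37.7,0,1],[0,0,0,1.4,37.7,0,1],[0,0,0,1.4,37.7,0,1],[0,0,0,0,0,0,1],[0,0,0,0,0,35,1],[0,0,0,0,0,35,1],[0,0,0,0,0,20,1],[0,0,0,0,0,0,1]]'
python3 -m pendant '[[0,0,0,0,0,0,1]]'
python3 -c "
from h import *
go(.474,-.2985,.0676,0)"
```

```text
time_s: 16.98
tcp_pos: [0.4669, -0.1871, 0.177]
eef_rot: [-3.14, 0.003, -0.0]
ft_force: [-0.0, -0.4, -1.0]
gripper_width: 0.0327
finger_force: 59.9
time_s: 17.65
tcp_pos: [0.4686, -0.2963, 0.0832]
eef_rot: [-3.136, 0.01, -0.0]
ft_force: [-0.5, -0.5, -1.3]
gripper_width: 0.0329
finger_force: 60.0
time_s: 17.73
tcp_pos: [0.471, -0.2976, 0.0866]
eef_rot: [-3.139, 0.005, -0.0]
ft_force: [0.2, -0.1, 0.1]
gripper_width: 0.0327
finger_force: 60.0
now [ 0.471  -0.2976  0.0866] -0.0 turn tool z deg -0.0 then shift mm [ 3.   0.9 19. ] endyaw 0.0 t 17.7333
```

```bash
python3 -m pendant '[[0,0,0,1,0,9,1],[0,0,0,0,0,6,1],[0,0,0,0,0,2,1],[0,0,0,0,0,0,1],[0,0,0,0,0,0,1]]'
python3 -m pendant '[[0,0,0,0,0,1,1],[0,0,0,0,0,0,1],[0,0,0,0,0,0,1]]'
python3 -m pendant '[[0,0,0,0,0,1,1],[0,0,0,0,0,0,1],[0,0,0,0,0,0,1]]'
```

```text
time_s: 18.15
tcp_pos: [0.4739, -0.2988, 0.072]
eef_rot: [3.141, -0.001, -0.0]
ft_force: [0.7, -0.6, -1.5]
gripper_width: 0.0325
finger_force: 60.0
time_s: 18.4
tcp_pos: [0.4737, -0.2988, 0.0708]
eef_rot: [3.141, -0.0, -0.0]
ft_force: [0.2, -0.6, -1.4]
gripper_width: 0.0326
finger_force: 60.0
time_s: 18.65
tcp_pos: [0.4736, -0.2987, 0.0695]
eef_rot: [-3.142, 0.0, -0.0]
ft_force: [0.5, 0.5, -0.1]
gripper_width: 0.0325
finger_force: 60.0
```

```bash
python3 -m pendant '[[0,0,0,0,0,1,1],[0,0,0,0,0,0,1],[0,0,0,0,0,0,1]]'
python3 -m pendant '[[0,0,0,0,0,1,1],[0,0,0,0,0,0,1],[0,0,0,0,0,0,1]]'
```

```text
time_s: 18.9
tcp_pos: [0.4736, -0.2987, 0.0684]
eef_rot: [-3.141, 0.0, -0.0]
ft_force: [0.6, -0.7, -0.6]
gripper_width: 0.0326
finger_force: 60.0
time_s: 19.15
tcp_pos: [0.4737, -0.2988, 0.0677]
eef_rot: [3.141, -0.0, -0.0]
ft_force: [-0.1, -0.3, 2.5]
gripper_width: 0.0329
finger_force: 60.3
```

Contact came at the expected height. I'll release, rise, and turn the tool for the stirrer.

```bash
python3 -m pendant '[[0,0,0,0,0,0,-1],[0,0,0,0,0,0,-1],[0,0,0,0,0,0,-1],[0,0,0,0,0,0,-1],[0,0,0,0,0,-10,-1],[0,0,0,0,0,-40,-1],[0,0,0,0,0,-40,-1],[0,0,0,0,0,0,-1]]'
python3 -m pendant '[[0,0,-6.8,0,0,0,-1],[0,0,-6.8,0,0,0,-1],[0,0,-6.8,0,0,0,-1],[0,0,-6.8,0,0,0,-1],[0,0,-6.8,0,0,0,-1],[0,0,-6.8,0,0,0,-1],[0,0,-6.8,0,0,0,-1],[0,0,-6.8,0,0,0,-1]]'
python3 -m pendant '[[0,0,-6.8,0,0,0,-1],[0,0,-6.8,0,0,0,-1],[0,0,-6.8,0,0,0,-1],[0,0,-6.8,0,0,0,-1],[0,0,-6.8,0,0,0,-1],[0,0,0,0,0,0,-1]]'
python3 -c "
from h import *
go(.6962,-.0298,.1,1.547)"
```

```text
time_s: 19.82
tcp_pos: [0.4775, -0.3012, 0.1645]
eef_rot: [3.135, -0.011, -0.001]
ft_force: [0.7, -0.6, -0.2]
gripper_width: 0.0855
finger_force: 0.0
time_s: 20.48
tcp_pos: [0.4735, -0.2989, 0.1582]
eef_rot: [3.141, 0.0, 0.955]
ft_force: [-0.1, -0.3, 0.7]
gripper_width: 0.0854
finger_force: 0.0
time_s: 20.98
tcp_pos: [0.4734, -0.2991, 0.158]
eef_rot: [3.141, 0.0, 1.544]
ft_force: [-0.3, 0.1, 0.2]
gripper_width: 0.0858
finger_force: 0.0
now [ 0.4734 -0.2991  0.158 ] 1.5441 turn tool z deg -0.2 then shift mm [274.5 216.3  58. ] endyaw 1.547 t 20.9833
```

```bash
python3 -m pendant '[[0,0,0,30.5,24,0,-1],[0,0,0,30.5,24,0,-1],[0,0,0,30.5,24,0,-1],[0,0,0,30.5,24,0,-1],[0,0,0,30.5,24,0,-1],[0,0,0,30.5,24,0,-1],[0,0,0,30.5,24,0,-1],[0,0,0,30.5,24,0,-1]]'
python3 -m pendant '[[0,0,0,30.5,24,0,-1],[0,0,0,0,0,30,-1],[0,0,0,0,0,28,-1],[0,0,0,0,0,0,-1],[0,0,0,0,0,0,-1]]'
python3 -c "
from h import *
c=cam('side')
p=np.array([.467,-.129,.1223]);u,v=px(c,p).astype(int)
for r in(10,14,18,22,26): print(r,[((px(c,p+[dx,-dy,-r/1000])-[u-60,v-60])*4).astype(int).tolist() for dx,dy in((-.011,.0345),(-.011,.048),(.011,.048))])
p=np.array([.4682,.0087,.1713]);u,v=px(c,p).astype(int)
for r in(10,14,18,22,26): print(r,[((px(c,p+[dx,-dy,-r/1000])-[u-50,v-40])*5).astype(int).tolist() for dx,dy in((-.011,.023),(-.011,.037),(.011,.037))])
go(.6962,-.0298,.03,1.547)"
```

```text
time_s: 21.65
tcp_pos: [0.6733, -0.0587, 0.158]
eef_rot: [3.141, 0.001, 1.539]
ft_force: [-0.1, -0.8, 0.6]
gripper_width: 0.0853
finger_force: 0.0
time_s: 22.07
tcp_pos: [0.6956, -0.0309, 0.0982]
eef_rot: [-3.137, 0.001, 1.541]
ft_force: [0.2, -0.2, 1.1]
gripper_width: 0.0856
finger_force: 0.0
10 [[255, 337], [271, 364], [327, 343]]
14 [[255, 344], [271, 371], [327, 350]]
18 [[255, 351], [271, 378], [327, 357]]
22 [[255, 358], [271, 385], [327, 364]]
26 [[255, 365], [272, 392], [326, 370]]
10 [[247, 278], [264, 304], [329, 284]]
14 [[248, 288], [265, 314], [330, 294]]
18 [[249, 297], [265, 324], [330, 303]]
22 [[250, 307], [266, 333], [331, 313]]
26 [[251, 316], [267, 343], [332, 323]]
now [ 0.697  -0.0311  0.0999] 1.5406 turn tool z deg -0.4 then shift mm [ 1.3 -0.9 69.9] endyaw 1.547 t 22.1167
```

```bash
python3 -m pendant '[[0,0,0,1.3,-0.9,35,-1],[0,0,0,0,0,28,-1],[0,0,0,0,0,11.5,-1],[0,0,0,0,0,0,-1],[0,0,0,0,0,0,1],[0,0,0,0,0,0,1],[0,0,0,0,0,0,1],[0,0,0,0,0,0,1]]'
python3 -m pendant '[[0,0,0,0,0,0,1],[0,0,0,0,0,0,1],[0,0,0,0,0,0,1],[0,0,0,0,0,0,1],[0,0,0,0,0,0,1],[0,0,0,0,0,0,1]]'
python3 -m pendant '[[0,0,0,0,0,-10,1],[0,0,0,0,0,-30,1],[0,0,0,0,0,-35,1],[0,0,0,0,0,-35,1],[0,0,0,0,0,0,1],[0,0,0,0,0,0,1]]'
python3 -c "
from h import *
go(.5127,.2532,.13,.0515)"
```

```text
time_s: 22.78
tcp_pos: [0.6977, -0.0291, 0.0269]
eef_rot: [3.139, -0.0, 1.542]
ft_force: [0.1, -0.2, -0.4]
gripper_width: 0.0389
finger_force: 0.0
time_s: 23.28
tcp_pos: [0.697, -0.029, 0.026]
eef_rot: [3.14, 0.0, 1.543]
ft_force: [-0.3, -0.1, 6.5]
gripper_width: 0.01
finger_force: 61.4
time_s: 23.78
tcp_pos: [0.6982, -0.0289, 0.1382]
eef_rot: [3.136, -0.0, 1.543]
ft_force: [-0.6, -0.2, -0.7]
gripper_width: 0.0099
finger_force: 60.7
now [ 0.6982 -0.0289  0.1382] 1.5426 turn tool z deg 85.4 then shift mm [-170.7 -291.2    8.2] endyaw 0.0515 t 23.7833
```

```bash
python3 -m pendant '[[0,0,7.1,0,0,0,1],[0,0,7.1,0,0,0,1],[0,0,7.1,0,0,0,1],[0,0,7.1,0,0,0,1],[0,0,7.1,0,0,0,1],[0,0,7.1,0,0,0,1],[0,0,7.1,0,0,0,1],[0,0,7.1,0,0,0,1]]'
python3 -m pendant '[[0,0,7.1,0,0,0,1],[0,0,7.1,0,0,0,1],[0,0,7.1,0,0,0,1],[0,0,7.1,0,0,0,1],[0,0,0,-18.1,-32.4,0,1],[0,0,0,-18.1,-32.4,0,1],[0,0,0,-18.1,-32.4,0,1],[0,0,0,-18.1,-32.4,0,1]]'
python3 -m pendant '[[0,0,0,-18.1,-32.4,0,1],[0,0,0,-18.1,-32.4,0,1],[0,0,0,-18.1,-32.4,0,1],[0,0,0,-18.1,-32.4,0,1],[0,0,0,-18.1,-32.4,0,1],[0,0,0,0,0,0,1],[0,0,0,0,0,35,1],[0,0,0,0,0,35,1]]'
python3 -m pendant '[[0,0,0,0,0,0,1],[0,0,0,0,0,0,1]]'
python3 -c "
from h import *
go(.5207,.2536,.034,.0515)
c=cam('top');a=c['image'][170:310,120:220]
s=cam('side');b=s['image'][110:250,190:340];save(np.hstack([a,b]),'j.png',0,250,0,140,3.2)"
```

```text
time_s: 24.45
tcp_pos: [0.6949, -0.0292, 0.1332]
eef_rot: [-3.14, 0.003, 0.545]
ft_force: [-0.7, 1.2, -1.1]
gripper_width: 0.0098
finger_force: 60.7
time_s: 25.12
tcp_pos: [0.6146, 0.097, 0.1334]
eef_rot: [3.141, 0.003, 0.055]
ft_force: [0.1, 0.2, -0.0]
gripper_width: 0.0098
finger_force: 60.7
time_s: 25.78
tcp_pos: [0.5179, 0.2548, 0.0652]
eef_rot: [-3.14, -0.003, 0.058]
ft_force: [0.6, -0.1, 0.1]
gripper_width: 0.0097
finger_force: 60.7
time_s: 25.95
tcp_pos: [0.5153, 0.2515, 0.0628]
eef_rot: [3.138, 0.006, 0.056]
ft_force: [0.8, 0.6, 0.1]
gripper_width: 0.0099
finger_force: 60.7
now [0.5153 0.2515 0.0628] 0.0556 turn tool z deg 0.2 then shift mm [ 5.5 -1.8 28.8] endyaw 0.0515 t 25.95
```

View pics/j.png

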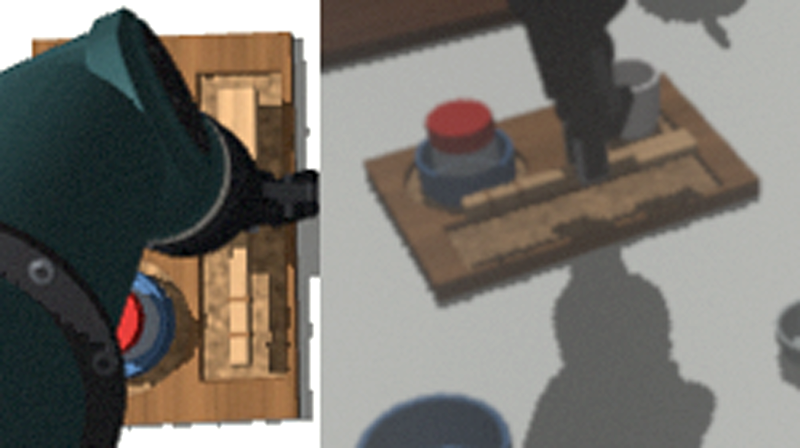

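The stirrer lies along the long recess, about 30 mm above its floor, and the squat jar and cup are undisturbed. I'll lower it.

```bash
python3 -m pendant '[[0,0,0,5,-1.5,12,1],[0,0,0,0,0,9,1],[0,0,0,0,0,4,1],[0,0,0,0,0,0,1],[0,0,0,0,0,0,1]]'
python3 -m pendant '[[0,0,0,0,0,1.5,1],[0,0,0,0,0,0,1],[0,0,0,0,0,0,1]]'
python3 -m pendant '[[0,0,0,0,0,1,1],[0,0,0,0,0,0,1],[0,0,0,0,0,0,1]]'
```

```text
time_s: 26.47
tcp_pos: [0.5222, 0.2546, 0.0398]
eef_rot: [3.141, 0.001, 0.056]
ft_force: [-0.1, 1.1, 0.4]
gripper_width: 0.0098
finger_force: 60.7
time_s: 26.72
tcp_pos: [0.5225, 0.2548, 0.0387]
eef_rot: [-3.141, -0.0, 0.056]
ft_force: [0.0, -0.4, 0.5]
gripper_width: 0.0098
finger_force: 60.7
time_s: 26.97
tcp_pos: [0.5224, 0.2548, 0.0375]
eef_rot: [-3.142, 0.0, 0.056]
ft_force: [0.0, 0.0, -0.3]
gripper_width: 0.0099
finger_force: 60.7
```

```bash
python3 -m pendant '[[0,0,0,0,0,1.5,1],[0,0,0,0,0,1.2,1],[0,0,0,0,0,0,1],[0,0,0,0,0,0,1]]'
python3 -m pendant '[[0,0,0,0,0,0.8,1],[0,0,0,0,0,0,1],[0,0,0,0,0,0,1]]'
python3 -m pendant '[[0,0,0,0,0,0,0.55],[0,0,0,0,0,0,0.55],[0,0,0,0,0,-2,0.55],[0,0,0,0,0,-10,0.5],[0,0,0,0,0,-10,0.5],[0,0,0,0,0,-20,0],[0,0,0,0,0,-35,-1],[0,0,0,0,0,-35,-1]]'
python3 -c "
from h import *
go(.5927,.0125,.13,1.520)"
```

```text
time_s: 27.3
tcp_pos: [0.5223, 0.2547, 0.0346]
eef_rot: [3.141, 0.0, 0.056]
ft_force: [-0.3, 0.8, -0.4]
gripper_width: 0.0099
finger_force: 60.7
time_s: 27.55
tcp_pos: [0.5224, 0.2548, 0.034]
eef_rot: [-3.142, 0.0, 0.056]
ft_force: [0.6, -0.6, 0.3]
gripper_width: 0.0098
finger_force: 60.7
time_s: 28.22
tcp_pos: [0.5217, 0.2544, 0.1474]
eef_rot: [3.141, 0.002, 0.056]
ft_force: [0.1, 0.9, 0.0]
gripper_width: 0.0567
finger_force: 0.0
now [0.5217 0.2544 0.1474] 0.0557 turn tool z deg -83.9 then shift mm [-238.    83.2   17.4] endyaw 1.52 t 28.2167
```

```bash
python3 -m pendant '[[0,0,-7,0,0,0,-1],[0,0,-7,0,0,0,-1],[0,0,-7,0,0,0,-1],[0,0,-7,0,0,0,-1],[0,0,-7,0,0,0,-1],[0,0,-7,0,0,0,-1],[0,0,-7,0,0,0,-1],[0,0,-7,0,0,0,-1]]'
python3 -m pendant '[[0,0,-7,0,0,0,-1],[0,0,-7,0,0,0,-1],[0,0,-7,0,0,0,-1],[0,0,-7,0,0,0,-1],[0,0,0,-34,11.9,0,-1],[0,0,0,-34,11.9,0,-1],[0,0,0,-34,11.9,0,-1],[0,0,0,-34,11.9,0,-1]]'
python3 -m pendant '[[0,0,0,-34,11.9,0,-1],[0,0,0,-34,11.9,0,-1],[0,0,0,-34,11.9,0,-1],[0,0,0,0,0,30,-1],[0,0,0,0,0,30,-1],[0,0,0,0,0,0,-1],[0,0,0,0,0,0,-1]]'
python3 -c "
from h import *
go(.5927,.0125,.034,1.520)
c=cam('top');t=c['image'];save(t,'k.png',120,220,165,310,4)"
```

```text
time_s: 28.88
tcp_pos: [0.5228, 0.2546, 0.1473]
eef_rot: [3.14, -0.001, 1.039]
ft_force: [-0.4, -0.0, -1.5]
gripper_width: 0.0856
finger_force: 0.0
time_s: 29.55
tcp_pos: [0.5639, 0.1149, 0.1473]
eef_rot: [3.14, 0.001, 1.522]
ft_force: [1.5, -0.5, -0.2]
gripper_width: 0.0854
finger_force: 0.0
time_s: 30.13
tcp_pos: [0.5929, 0.0128, 0.0858]
eef_rot: [-3.139, 0.001, 1.522]
ft_force: [0.0, 0.7, 0.3]
gripper_width: 0.0853
finger_force: 0.0
now [0.5929 0.0128 0.0858] 1.5219 turn tool z deg 0.1 then shift mm [-0.3 -0.2 51.8] endyaw 1.52 t 30.1333
```

View pics/k.png

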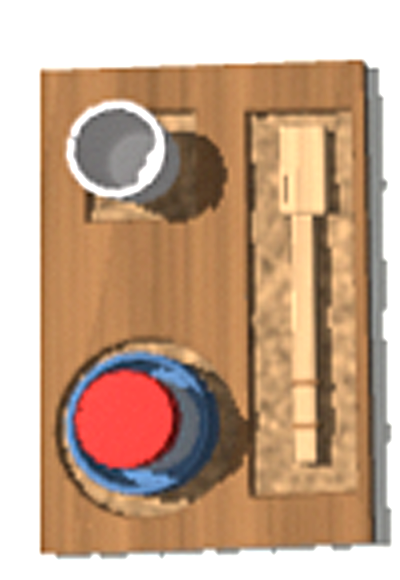

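The tea set is complete: the stirrer is centred in its recess, the squat jar is in the dish and the cup is in place. Now the ladle.

```bash
python3 -m pendant '[[0,0,0,0,0,30,-1],[0,0,0,0,0,17,-1],[0,0,0,0,0,5,-1],[0,0,0,0,0,0,-1],[0,0,0,0,0,0,1],[0,0,0,0,0,0,1],[0,0,0,0,0,0,1],[0,0,0,0,0,0,1]]'
python3 -m pendant '[[0,0,0,0,0,0,1],[0,0,0,0,0,0,1],[0,0,0,0,0,0,1],[0,0,0,0,0,0,1],[0,0,0,0,0,0,1],[0,0,0,0,0,0,1]]'
python3 -m pendant '[[0,0,0,0,0,-10,1],[0,0,0,0,0,-30,1],[0,0,0,0,0,-40,1],[0,0,0,0,0,-40,1],[0,0,0,0,0,0,1],[0,0,0,0,0,0,1]]'
python3 -c "
from h import *
c=cam('top');print(w(c,151.3,270,.063))
R=np.array([[np.cos(.1078),-np.sin(.1078)],[np.sin(.1078),np.cos(.1078)]])
print(np.array([.5366,-.3304])+R@[.019,-.032])
go(.5589,-.3602,.15,.1078)"
```

```text
time_s: 30.85
tcp_pos: [0.5947, 0.013, 0.0351]
eef_rot: [3.14, -0.0, 1.522]
ft_force: [-0.2, -0.7, -0.2]
gripper_width: 0.0384
finger_force: 0.0
time_s: 31.35
tcp_pos: [0.5941, 0.0129, 0.0345]
eef_rot: [3.141, 0.0, 1.522]
ft_force: [0.0, -0.4, 6.1]
gripper_width: 0.008
finger_force: 58.9
time_s: 31.85
tcp_pos: [0.5957, 0.0132, 0.1568]
eef_rot: [3.136, -0.001, 1.521]
ft_force: [-0.1, -0.6, -1.6]
gripper_width: 0.0081
finger_force: 58.9
[0.45053494 0.32330108 0.063     ]
[ 0.55893263 -0.36017001]
now [0.5941 0.0127 0.1549] 1.5214 turn tool z deg 81.0 then shift mm [-75.1 367.    4.9] endyaw 0.1078 t 31.9
```

```bash
python3 -m pendant '[[0,0,6.75,0,0,0,1],[0,0,6.75,0,0,0,1],[0,0,6.75,0,0,0,1],[0,0,6.75,0,0,0,1],[0,0,6.75,0,0,0,1],[0,0,6.75,0,0,0,1],[0,0,6.75,0,0,0,1],[0,0,6.75,0,0,0,1]]'
python3 -m pendant '[[0,0,6.75,0,0,0,1],[0,0,6.75,0,0,0,1],[0,0,6.75,0,0,0,1],[0,0,6.75,0,0,0,1],[0,0,0,-7.5,36.7,0,1],[0,0,0,-7.5,36.7,0,1],[0,0,0,-7.5,36.7,0,1],[0,0,0,-7.5,36.7,0,1]]'
python3 -m pendant '[[0,0,0,-7.5,36.7,0,1],[0,0,0,-7.5,36.7,0,1],[0,0,0,-7.5,36.7,0,1],[0,0,0,-7.5,36.7,0,1],[0,0,0,-7.5,36.7,0,1],[0,0,0,-7.5,36.7,0,1],[0,0,0,0,0,0,1],[0,0,0,0,0,0,1]]'
python3 -m pendant '[[0,0,0,0,0,35,1],[0,0,0,0,0,35,1],[0,0,0,0,0,0,1],[0,0,0,0,0,0,1]]'
python3 -c "
from h import *
go(.5589,-.3602,.0425,.1078)
c=cam('top');a=c['image'][160:310,430:540]
s=cam('side');b=s['image'][310:460,340:540];save(np.hstack([a,b]),'l.png',0,310,0,150,2.5)"
```

```text
time_s: 32.57
tcp_pos: [0.5921, 0.0127, 0.1518]
eef_rot: [-3.14, 0.004, 0.574]
ft_force: [0.5, 0.0, -1.6]
gripper_width: 0.0081
finger_force: 58.9
time_s: 33.23
tcp_pos: [0.5781, -0.1371, 0.1519]
eef_rot: [-3.141, 0.005, 0.109]
ft_force: [0.7, 0.0, -0.9]
gripper_width: 0.0081
finger_force: 58.9
time_s: 33.9
tcp_pos: [0.5558, -0.3637, 0.1517]
eef_rot: [-3.142, 0.005, 0.101]
ft_force: [-0.3, -0.7, -1.6]
gripper_width: 0.008
finger_force: 59.0
time_s: 34.23
tcp_pos: [0.5569, -0.3567, 0.081]
eef_rot: [-3.136, 0.006, 0.11]
ft_force: [0.1, -0.2, -0.1]
gripper_width: 0.008
finger_force: 59.0
now [ 0.5569 -0.3567  0.081 ] 0.1103 turn tool z deg 0.1 then shift mm [ 1.6  3.7 38.5] endyaw 0.1078 t 34.2333
```

View pics/l.png

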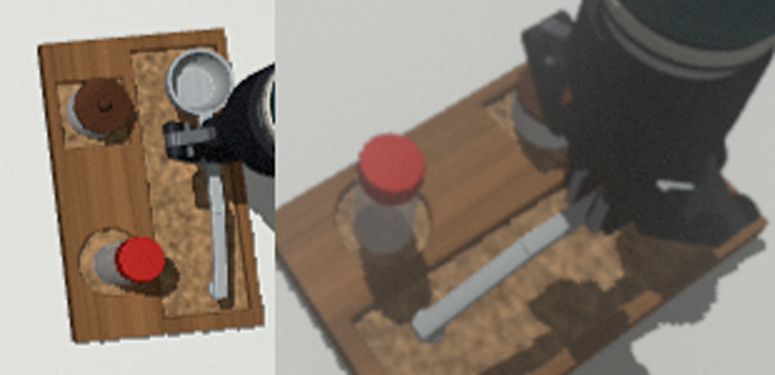

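The ladle is over its recess, bowl end up-image, and the cellar and tall jar are standing. I'll lower it.

```bash
python3 -m pendant '[[0,0,0,1,2,15,1],[0,0,0,0,0,12,1],[0,0,0,0,0,6,1],[0,0,0,0,0,0,1],[0,0,0,0,0,0,1]]'
python3 -m pendant '[[0,0,0,0,0,1.5,1],[0,0,0,0,0,1.5,1],[0,0,0,0,0,0,1],[0,0,0,0,0,0,1]]'
python3 -m pendant '[[0,0,0,0,0,1,1],[0,0,0,0,0,0,1],[0,0,0,0,0,0,1]]'
```

```text
time_s: 34.75
tcp_pos: [0.5598, -0.3616, 0.0504]
eef_rot: [-3.141, 0.001, 0.108]
ft_force: [-0.5, -0.7, -2.0]
gripper_width: 0.0078
finger_force: 59.0
time_s: 35.08
tcp_pos: [0.5603, -0.3619, 0.0482]
eef_rot: [3.141, -0.0, 0.108]
ft_force: [-0.3, 0.1, -1.0]
gripper_width: 0.008
finger_force: 59.0
time_s: 35.33
tcp_pos: [0.5602, -0.3618, 0.047]
eef_rot: [3.142, -0.0, 0.108]
ft_force: [0.2, 0.3, -0.9]
gripper_width: 0.0078
finger_force: 59.0
```

```bash
python3 -m pendant '[[0,0,0,0,0,1.5,1],[0,0,0,0,0,1.2,1],[0,0,0,0,0,0,1],[0,0,0,0,0,0,1]]'
python3 -m pendant '[[0,0,0,0,0,1,1],[0,0,0,0,0,0,1],[0,0,0,0,0,0,1]]'
python3 -m pendant '[[0,0,0,0,0,1,1],[0,0,0,0,0,0,1],[0,0,0,0,0,0,1]]'
```

```text
time_s: 35.67
tcp_pos: [0.5601, -0.3618, 0.0441]
eef_rot: [-3.141, 0.0, 0.108]
ft_force: [0.7, -0.8, -0.1]
gripper_width: 0.0081
finger_force: 59.0
time_s: 35.92
tcp_pos: [0.5602, -0.3618, 0.0432]
eef_rot: [-3.142, 0.0, 0.108]
ft_force: [-1.7, -0.0, -0.9]
gripper_width: 0.008
finger_force: 59.0
time_s: 36.17
tcp_pos: [0.5603, -0.3619, 0.0426]
eef_rot: [3.141, -0.0, 0.108]
ft_force: [-1.3, 1.4, 1.8]
gripper_width: 0.0079
finger_force: 59.2
```

Contact again came at the expected height. I'll open part-way to stay clear of the cellar, rise, and move off for a last look.

```bash
python3 -m pendant '[[0,0,0,0,0,0,0.4],[0,0,0,0,0,0,0.4],[0,0,0,0,0,0,0.4],[0,0,0,0,0,-10,0.4],[0,0,0,0,0,-30,0.4],[0,0,0,0,0,-40,0.4],[0,0,0,0,0,-40,0.4],[0,0,0,0,0,-30,0.4]]'
python3 -m pendant '[[0,0,0,0,35,0,0.4],[0,0,0,0,35,0,0.4],[0,0,0,0,35,0,0.4],[0,0,0,0,35,0,0.4],[0,0,0,0,35,0,0.4],[0,0,0,0,35,0,0.4],[0,0,0,0,0,0,0.4],[0,0,0,0,0,0,0.4]]'
python3 -c "
from h import *
c=cam('top');a=c['image'][160:310,430:540]
s=cam('side');b=s['image'][310:460,340:540];save(np.hstack([a,b]),'m.png',0,310,0,150,2.5)
print(ctrl.sense()['tcp_pos'])"
```

```text
time_s: 36.83
tcp_pos: [0.561, -0.3624, 0.1962]
eef_rot: [3.139, -0.003, 0.108]
ft_force: [0.4, -0.7, -0.7]
gripper_width: 0.0258
finger_force: 0.0
time_s: 37.5
tcp_pos: [0.5809, -0.574, 0.1925]
eef_rot: [3.14, 0.001, 0.103]
ft_force: [0.6, 0.8, 0.0]
gripper_width: 0.0256
finger_force: 0.0
[ 0.58303179 -0.56933663  0.19235233]
```

View pics/m.png

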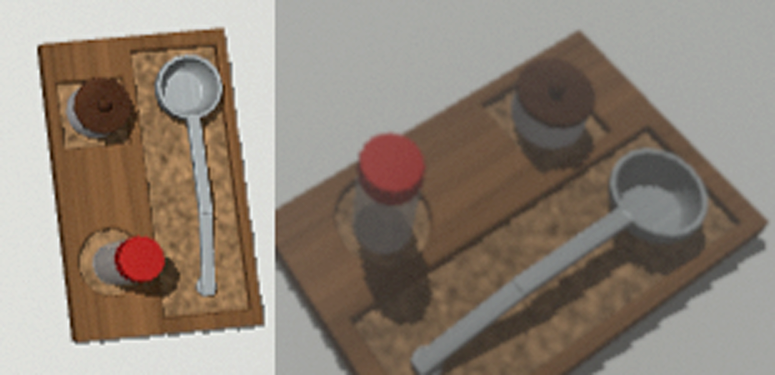

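The soup set is also in place: the ladle lies inside its recess and the tall jar and cellar stand upright. A quick numeric check before handing in.

```bash
python3 -c "
from h import *
c=cam('top');a=.1078
R=np.array([[np.cos(a),-np.sin(a)],[np.sin(a),np.cos(a)]]);f=lambda p:R.T@(p[:2]-[.5366,-.3304])
b=f(w(c,506,195.2,.032));e=f(w(c,512.8,276.8,.013));d=(b-e)/np.linalg.norm(b-e)
print('ladle',b-.07*d,d,'jar',f(w(c,486,263.6,.082)))
print(ctrl.job_done())"
```

```text
ladle [ 0.0009269  -0.03474048] [ 0.9999967  -0.00257086] jar [-0.0613976   0.03835549]
the job is handed in; nothing more can be done
None
```

Both serving sets are made up and the job is handed in at about 37.6 s of the 122 s allowed: all five items are in their places and the cup and cellar are still in theirs, going by the final camera checks, though no verdict came back.

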